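# Centre the egg cup on its serving stand

## Task

The blue egg cup with the breakfast egg stands off to one side on its small round wooden stand, its foot partly outside the dark ring. Nudge the cup lightly with the fingertips until the foot stands wholly inside the ring, cup upright and egg still in it; then draw back. Never take the cup or the egg between the fingers or lift them, don't knock or tip the cup, and leave the stand and everything else where it is.

Things in the scene. Friction and masses are not known exactly. Their poses are not given: they have to be found in the camera images.
- egg_cup: Glazed blue egg cup, 46 mm tall, loose, 110 g. Its foot, 56 mm across and upright-sided from 2 to 12 mm above the underside, is its widest part: an upright finger with its tip 3 to 8 mm above the stand's top meets it first. Waist 20 mm, bowl 48 mm across; top of the egg 80 mm up. Pushed low it slides; pushed high it wobbles and tips. Origin: centre of the underside, z up.
- cup_mid (a point): Point on the egg cup's axis 30 mm above its underside.
- egg: Brown boiled egg, 41 mm thick, 56 mm tall, 55 g, standing loose in the cup's bowl. Origin: its lowest point, about 27 mm above the underside of the cup when seated.
- stand: Small round wooden footed stand, loose, 0.9 kg, 50 mm tall: pale top disc 110 mm across, 12 mm thick, on a dark turned stem and an 84 mm foot. A dark ring, 36 mm inner and 39 mm outer radius, is inlaid in the flat, rimless top round its centre. Origin: centre of the underside, on the worktop (z = 0).
- stand_top (a point): Centre of the stand's flat top, 50 mm above the worktop: the middle of the dark ring, where the cup's underside centre belongs.
- egg_box: Cardboard egg box, 106 x 155 x 72 mm, behind the stand. Bystander. Origin: centre of the underside.
- mug: Cream mug with small leaves on it, 92 mm body with a handle, 95 mm tall, behind and to the right of the stand. Bystander. Origin: under its centre.
- teaspoon: Steel teaspoon, 139 mm long, 10 mm high, lying to the right of the stand. Bystander. Origin: under its centre.
- honey_jar: Glass jar with pale honey and a white lid, 58 x 62 x 99 mm, behind and to the left of the stand, by the hob. Bystander. Origin: centre of the underside.
- sugar_pot: White lidded pot with a dark blue band, 53 x 61 x 94 mm, behind and to the left of the stand, by the hob; it may have changed places with the honey jar. Bystander. Origin: centre of the underside.
There are look-alikes about, which are no part of the job. Several things have the shape of the egg_cup; the one meant has the colours described above. There is more than one size of the egg; the one meant has the size given above.

How it is judged (in metres and radians):
At the end, for the whole second after the job is handed in: The egg cup's foot stands inside the ring (its centre within 9 mm of the stand's centre), flat on the stand (within 3 mm), upright (within 0.05 rad) and at rest, the egg seated in the cup, and the stand within 12 mm of where it was (horizontal distance between egg_cup and stand_top below 0.009 m and z of egg_cup in the frame of stand_top between -0.003 and 0.003 m and angle between egg_cup's own z axis and vertical below 0.05 rad and not (z of egg in the frame of egg_cup below 0.017 m or z of egg in the frame of egg_cup above 0.037 m) and linear speed of egg_cup below 0.01 m/s and linear speed of egg below 0.02 m/s and distance of stand from where it was at the start of the episode below 0.012 m); the robot touches nothing.
It fails at once if the cup tips by more than 0.3 rad, is lifted more than 8 mm off the stand's top or falls off it (angle between egg_cup's own z axis and vertical above 0.3 rad or height (world z) of egg_cup above 0.058 m or height (world z) of egg_cup below 0.04 m).
It fails at once if the egg leaves its seat in the cup (z of egg in the frame of egg_cup below 0.017 m or z of egg in the frame of egg_cup above 0.037 m).
It fails at once if the fingers press on the cup with more than 10 N or on the egg with more than 2 N (contact force between the fingers and egg_cup above 10 N or contact force between the fingers and egg above 2 N).
It fails at once if the cup is taken between the fingers (horizontal distance between the grasp point and cup_mid below 0.018 m and height (world z) of the grasp point below 0.12 m).
It fails at once if the stand is shoved more than 12 mm or a bystander is moved more than 20 mm (distance of stand from where it was at the start of the episode above 0.012 m or distance of any of egg_box, mug, teaspoon, honey_jar, sugar_pot from where it was at the start of the episode above 0.02 m).
It also fails if it takes over 45 s, if anything falls off the work surface, if the arm or the gripper's body presses on something with over 40 N, if the wrist force passes 120 N, or if a joint passes its speed limit or range.

## Robot

A 6-joint arm with a two-finger parallel gripper is mounted at the origin on a cart in front of the work surface, level with it; the furniture and walls round the work are solid. World frame = base frame: x ahead of the robot, y to its left, z up, the work surface at z = 0. Lengths are in mm, angles in rad, forces in N, time in s.
With the tool pointing down it reaches from about 300 to 775 mm from the base axis. Payload 14.6 kg.
Tool frame: the origin (TCP) lies at the very end of the fingers, on their centre line; the grasp point (between the pads) lies 19 mm behind it; z points along the fingers, y is the line along which they close (so a half turn about z gives the same grasp; the last joint's range is limited). The gripper opens to 94 mm and grips with 3 to 60 N. Pads are 16 mm wide; open, the fingers measure 119 mm over their backs; the gripper's body (75 mm by 177 mm) begins 78 mm behind the grasp point.
Start: joints at [-1.296, 0.3, 1.521, -0, 1.321, -0.067], TCP at [184.344, -518.176, 205.446] pointing down, gripper open.
Joint ranges: [-3.03, 3.03], [-0.79, 2.21], [0.23, 2.52], [-1.04, 4.18], [0, 3.07], [-2.55, 2.55]. Speed limits (rad/s): [2.22, 2.22, 2.57, 3.14, 3.14, 3.14].

## Interface

Orientations are given as [roll, pitch, yaw] about the fixed x, y, z axes, in that order (R = Rz(yaw) Ry(pitch) Rx(roll)).
In Python, from cell import manip gives the robot as it stands.
- The arm moves only by the tool servo_tool, never from a script. Its argument "motion" is a list that holds one entry, the list of rows, each a list of 7 numbers: the shift along the world's x, y, z as a fraction of full scale, then the turn, a rotation vector about the world's x, y, z as a fraction of full scale, then the closure, from 0 (fully open) to 1 (shut). In form: [[[x, y, z, rx, ry, rz, gripper], ...]]. A call has 1 to 10 rows; each row is the pose to reach, as a shift and turn from the pose commanded when the call began, turning the shorter way round; what a row does not reach only later rows make up. Full scale, the value 1, is 0.5 m for a shift and pi rad for a turn. A row lasts 1/10 s, in which the tool goes at most 50 mm and 8.59 degrees, less where a joint would pass 70% of its speed; a pose out of reach is approached as far as the arm can. A call with a number of a shift or a turn outside -1 to 1 is refused whole. A call with a gripper value outside its range is refused whole. The fingers move at their own pace and stop on an object; "newtons" is the grip in N (left out, the last holds). Time passes only in rows, so rows that repeat a pose let the fingers close. It gives the time, the measured TCP pose, the force, the opening and the grip force at its end, in the units of the state.
- manip.read_state(): the state, without advancing time (a new reading comes with each control period).
- manip.camera(name): name is "scene" or "top" or "wrist"; returns a dict with "frame" (420x560x3 uint8, red, green, blue), "range_z" (420x560 float32, mm along the optical axis (not along the pixel's ray), 0 where there is no reading), "vfov" (degrees; the focal length in pixels is half the picture's height over the tangent of half this angle, whatever the lens; pixels are square), "cx", "cy" (the principal point, pixels), "cam_to_world" (4x4, takes a point from camera to world coordinates). Camera axes: x right, y down, z forward; pixel columns grow to the right and rows downward; lengths in mm; the calibration is good to about 2 mm. A picture is of the moment at which its call begins.
- manip.sign_off(): hands the job in; it is judged then, once.
The state is a dict: "clock": time; "joints": joint angles; "qd": joint speeds; "effort": joint torques, N m; "eef_pos": TCP position; "eef_rot": TCP orientation; "wrist_force": force on the tool from outside, world axes, zero at the start; "moment": the same for the moment, N m; "finger_gap": finger opening in mm; "finger_force": force on a finger pad.
Only numpy, scipy, OpenCV 4.12 (cv2) and the standard library are available. Lean on these libraries where they do the work, as an engineer would, in place of code of your own. Each camera call takes 0.05 s, during which the arm holds its last target. There are 200 camera calls.

## Working session

There is one attempt and no reset: what is moved stays moved. The work goes in short steps, Python scripts to look and compute and a tool call to move; the robot and the scene stay as the last step left them, time stands still between calls to the robot, and variables do not carry over. Pictures are saved under pics/ and viewed, at most 10 in all, crops included, and the job is handed in when it is done.

Besides the shell and the picture viewer there is one more tool, called as name([rows], argument=value, ...), one row to a line, values as JSON. servo_tool: Moves the arm, as the interface text tells. Its arguments: {"type":"object","properties":{"motion":{"type":"array"},"newtons":{"type":"number"}},"required":["motion"]}

```bash
mkdir -p pics; cat > h.py <<'E'
import numpy as np,cv2
from cell import manip
def shot(n,f=None):
    c=manip.camera(n)
    if f: cv2.imwrite('pics/'+f,c['frame'][:,:,::-1]); np.savez('pics/'+f+'.npz',**{k:c[k] for k in('frame','range_z','vfov','cx','cy','cam_to_world')})
    return c
def cloud(c):
    z=np.asarray(c['range_z'],float);h,w=z.shape;f=h/2/np.tan(np.radians(c['vfov'])/2)
    u,v=np.meshgrid(np.arange(w),np.arange(h))
    P=np.stack([(u-c['cx'])/f*z,(v-c['cy'])/f*z,z,np.ones_like(z)],-1)
    P=(P@np.asarray(c['cam_to_world'],float).T)[...,:3];P[z<=0]=np.nan
    return P
E
python3 - <<'E'
from h import *
a=shot('scene','s1.png');b=shot('top','t1.png')
cv2.imwrite('pics/both.png',np.hstack([a['frame'],b['frame']])[:,:,::-1][:, :])
im=cv2.imread('pics/both.png');cv2.imwrite('pics/both.png',cv2.resize(np.vstack([im[:,:560],im[:,560:]]),(800,600)) if 0 else im[:, 560:])
print(manip.read_state())
E
```

```text
{'clock': 0.1, 'joints': array([-1.29560967e+00,  3.00400767e-01,  1.52148554e+00, -1.88636799e-05,
        1.32066071e+00, -6.66025798e-02]), 'qd': array([-0.00084729,  0.00016603, -0.00208428,  0.00227959, -0.00056999,
        0.00140023]), 'effort': array([ 4.63634660e-04, -5.32648051e+01, -3.53285801e+01,  7.08997459e-02,
        2.34483078e-02, -6.33535251e-05]), 'eef_pos': array([ 184.27896487, -517.98511382,  204.9653157 ]), 'eef_rot': array([-3.14063919e+00, -4.52846898e-05,  3.41793895e-01]), 'wrist_force': array([ 0.04668257, -0.09091285, -0.11303871]), 'moment': array([ 0.04912196,  0.00678502, -0.01883967]), 'finger_force': 0.0, 'finger_gap': 94.34309060978282}
```

View pics/s1.png

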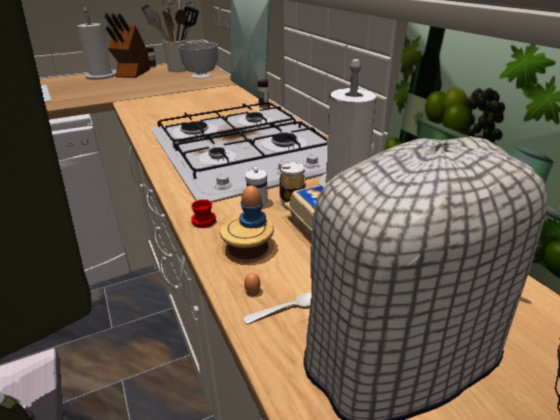

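View pics/t1.png

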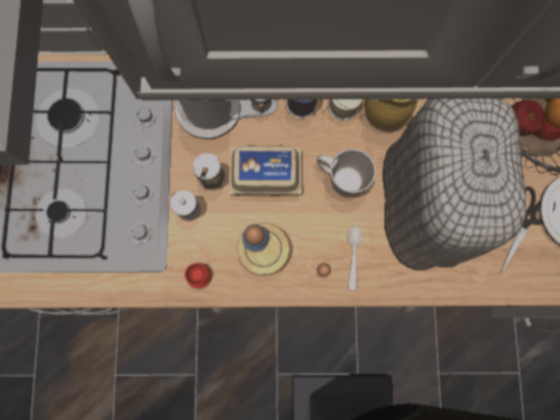

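The top picture shows the stand at about (264,249), with the blue cup and egg at about (256,237), up and to the left of centre. The red cup at (198,275) and the loose egg at (323,270) are look-alikes. Next I'll measure positions from depth.

```bash
cat >> h.py <<'E'
def circ(p):
    A=np.c_[2*p,np.ones(len(p))];s=np.linalg.lstsq(A,(p**2).sum(1),rcond=None)[0]
    return s[:2],np.sqrt(s[2]+s[:2]@s[:2])
E
python3 - <<'E'
from h import *
for n,(r,cc) in {'t1':((215,285),(230,300)),'s1':((180,265),(210,285))}.items():
    c=dict(np.load(f'pics/{n}.png.npz'));P=cloud(c)
    if n=='t1': print('toprow dir',P[249,300]-P[249,235],P[290,264]-P[270,264]); print('mug,eggbox,spoon,redcup,pots,egg',[P[v,u].round() for v,u in((175,353),(168,265),(265,353),(275,198),(205,185),(168,208),(269,323))])
    Q=P[r[0]:r[1],cc[0]:cc[1]].reshape(-1,3);I=c['frame'][r[0]:r[1],cc[0]:cc[1]].reshape(-1,3).astype(int)
    z=Q[:,2];top=(abs(z-50)<5)
    pts=Q[top][:,:2].astype(np.float32);h=cv2.convexHull(pts)[:,0]
    print(n,'top z',np.median(z[top]),'n',top.sum(),'hull circ',circ(h.astype(float)),cv2.minEnclosingCircle(pts))
    blue=(I[:,2]>I[:,0]+15)&(z>45)
    print('blue',blue.sum(),np.nanmin(Q[blue],0),np.nanmax(Q[blue],0))
    f=blue&(z<66); print('foot circ',f.sum(),circ(Q[f][:,:2]) if f.sum()>5 else '')
    b=blue&(z>84); print('bowl circ',b.sum(),circ(Q[b][:,:2]) if b.sum()>5 else '')
    e=(z>100);print('egg',e.sum(),np.median(Q[e],0),np.nanmax(z))
E
```

```text
toprow dir [  -0.41656362 -141.48135041   -2.83859349] [-38.7483009    1.07529036 -46.39923532]
mug,eggbox,spoon,redcup,pots,egg [array([689.,  62.,   3.]), array([686., 257.,  72.]), array([488.,  70.,   9.]), array([468., 400.,  18.]), array([605., 420.,  84.]), array([680., 373.,  95.]), array([477., 137.,  38.])]
t1 top z 48.46040384139292 n 1482 hull circ (array([519.44234017, 261.96837682]), np.float64(54.30067887401442)) ((519.3704223632812, 261.90301513671875), 54.698875427246094)
blue 105 [516.58453573 254.57525732  56.17422456] [551.87075998 302.81014181  98.20198022]
foot circ 58 (array([541.25769424, 278.33727988]), np.float64(23.695566875799717))
bowl circ 46 (array([540.35907816, 277.77755529]), np.float64(22.37397715156161))
egg 327 [536.78512028 277.15979955 121.61163403] 133.86092188623036
s1 top z 49.83829308483985 n 1119 hull circ (array([558.29837939, 317.25707613]), np.float64(112.73831205746659)) ((563.1219482421875, 312.2156982421875), 121.35122680664062)
blue 455 [512.90263377 249.04740708  51.8216063 ] [627.23638412 407.12670773  96.79083507]
foot circ 265 (array([564.80229786, 334.36780879]), np.float64(79.54211471035478))
bowl circ 98 (array([540.04467488, 277.28651945]), np.float64(20.98862972456591))
egg 315 [535.02057866 267.13480685 115.91954927] 132.58248140936075
```

servo_tool([
  [[0.35,0.98,0.05,0,0,0.0965,1],[0.35,0.98,0.05,0,0,0.0965,1],[0.35,0.98,0.05,0,0,0.0965,1],[0.35,0.98,0.05,0,0,0.0965,1],[0.35,0.98,0.05,0,0,0.0965,1],[0.35,0.98,0.05,0,0,0.0965,1],[0.35,0.98,0.05,0,0,0.0965,1],[0.35,0.98,0.05,0,0,0.0965,1],[0.35,0.98,0.05,0,0,0.0965,1],[0.35,0.98,0.05,0,0,0.0965,1]],
], newtons=10)

```text
clock: 1.1
eef_pos: [352.4, -45.8, 229.7]
eef_rot: [3.141, -0.0, 0.645]
wrist_force: [2.1, -0.6, 0.5]
finger_gap: 17.3
finger_force: 0.0
```

servo_tool([
  [[0.474,0.72,-0.04,0,0,0,1],[0.474,0.72,-0.04,0,0,0,1],[0.474,0.72,-0.04,0,0,0,1],[0.474,0.72,-0.04,0,0,0,1],[0.474,0.72,-0.04,0,0,0,1],[0.474,0.72,-0.04,0,0,0,1],[0.474,0.72,-0.04,0,0,0,1],[0.474,0.72,-0.04,0,0,0,1],[0.474,0.72,-0.04,0,0,0,1],[0.474,0.72,-0.04,0,0,0,1]],
])

```text
clock: 2.1
eef_pos: [589.7, 314.8, 206.9]
eef_rot: [-3.141, 0.003, 0.647]
wrist_force: [-0.6, -0.8, -0.4]
finger_gap: 0.3
finger_force: 0.0
```

```bash
python3 - <<'E'
from h import *
c=shot('wrist','w1.png');s=manip.read_state();print(s['eef_pos'],s['eef_rot'],s['finger_gap'])
E
```

```text
[589.19324573 313.16494381 207.54254853] [-3.14107478e+00  2.40190198e-03  6.46497673e-01] 0.4778027763571855
```

View pics/w1.png

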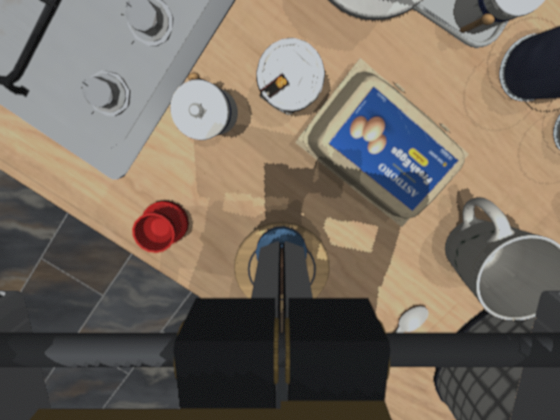

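The wrist picture shows the closed fingers, tip about (282,240), seen over the stand. The stand sits at about (282,262), and the blue cup shows just behind the tip at (280,235). The egg box and pots are clear. I'll check the measurement from this view.

```bash
python3 - <<'E'
from h import *
c=dict(np.load('pics/w1.png.npz'));P=cloud(c);I=c['frame'].astype(int)
print('cam',c['cam_to_world'][:3,3], 'tip',P[243,277],P[243,287])
z=P[...,2];d=np.hypot(P[...,0]-519,P[...,1]-262)
top=(abs(z-49)<4)&(d<70);pts=P[top][:,:2].astype(np.float32)
print(np.median(z[top]),cv2.minEnclosingCircle(pts),circ(cv2.convexHull(pts)[:,0].astype(float)))
b=(I[...,2]>I[...,0]+15)&(z>52)&(d<70)&(z<66);print('foot',b.sum(),circ(P[b][:,:2]),P[b].max(0),np.median(z[b]))
b=(I[...,2]>I[...,0]+15)&(z>85)&(d<70)&(z<105);print('bowl',b.sum(),circ(P[b][:,:2]) if b.sum()>5 else '')
x=(z>15)&(z<150)&(np.hypot(P[...,0]-590,P[...,1]-315)<100)&(d>58);print('near',x.sum(),[ (P[x][np.argsort(np.hypot(P[x][:,0]-590,P[x][:,1]-315))[:3]]).round()])
E
```

```text
cam [653.77983008 362.91265168 385.78872491] tip [596.27424861 322.63317097 210.08576857] [599.93627419 318.14420801 210.63363113]
49.71772011703251 ((521.9232788085938, 262.7369079589844), 54.93354034423828) (array([521.97922345, 263.08693931]), np.float64(54.418687568303824))
foot 580 (array([543.03299451, 279.84507125]), np.float64(22.4148179102615)) [569.52413204 306.07177089  65.9824734 ] 63.32064598791959
bowl 3 
near 5565 [array([[642., 312.,  36.],
       [642., 313.,  35.],
       [642., 319.,  35.]])]
```

servo_tool([
  [[0,0,-0.09,0,0,0,1],[0,0,-0.18,0,0,0,1],[0,0,-0.23,0,0,0,1],[0,0,-0.26,0,0,0,1],[0,0,-0.26,0,0,0,1],[0,0,-0.26,0,0,0,1],[0,0,-0.26,0,0,0,1]],
])

```text
clock: 2.85
eef_pos: [590.1, 312.3, 81.6]
eef_rot: [3.141, -0.003, 0.645]
wrist_force: [-0.2, -1.1, -0.5]
finger_gap: 0.3
finger_force: 0.0
```

servo_tool([
  [[0,0,-0.02,0,0,0,1],[0,0,-0.04,0,0,0,1],[0,0,-0.05,0,0,0,1],[0,0,-0.05,0,0,0,1],[0,0,-0.05,0,0,0,1],[0,0,-0.05,0,0,0,1]],
])

```text
clock: 3.45
eef_pos: [589.5, 312.2, 54.8]
eef_rot: [3.141, -0.001, 0.645]
wrist_force: [-0.2, -1.2, -0.3]
finger_gap: 0.8
finger_force: 0.0
```

```bash
python3 - <<'E'
from h import *
for i in range(2): c=shot('wrist','w2.png');s=manip.read_state();print(s['eef_pos'],s['eef_rot'],s['wrist_force'])
E
```

```text
[589.5067397  312.24872047  54.83156013] [ 3.14146818e+00 -6.18879269e-04  6.44990789e-01] [ 0.58036554 -0.23570552 -0.33357174]
[589.48663865 312.2292724   54.82178397] [ 3.14146201e+00 -5.75388091e-04  6.44998378e-01] [-1.05257092 -0.09918365 -0.04755254]
```

View pics/w2.png

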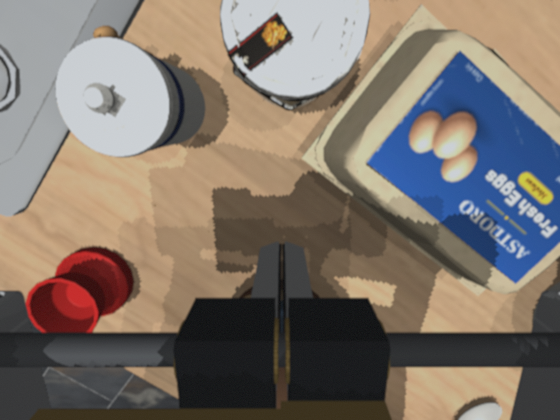

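The view shows the fingers lowered behind the cup, clear of the pots and box. The cup is hidden by the gripper. Approach first, then a slow push.

servo_tool([
  [[-0.0064,-0.0048,0,0,0,0,1],[-0.0128,-0.0096,0,0,0,0,1],[-0.0176,-0.0132,0,0,0,0,1],[-0.0208,-0.0156,0,0,0,0,1],[-0.024,-0.018,0,0,0,0,1],[-0.0264,-0.0198,0,0,0,0,1],[-0.028,-0.021,0,0,0,0,1],[-0.0296,-0.0222,0,0,0,0,1],[-0.0312,-0.0234,0,0,0,0,1],[-0.0328,-0.0246,0,0,0,0,1]],
])

```text
clock: 4.55
eef_pos: [572.9, 299.8, 54.4]
eef_rot: [3.142, -0.0, 0.645]
wrist_force: [-0.5, -0.5, -0.2]
finger_gap: 0.5
finger_force: 0.0
```

servo_tool([
  [[-0.0016,-0.0012,0,0,0,0,1],[-0.0032,-0.0024,0,0,0,0,1],[-0.0048,-0.0036,0,0,0,0,1],[-0.0064,-0.0048,0,0,0,0,1],[-0.008,-0.006,0,0,0,0,1],[-0.0096,-0.0072,0,0,0,0,1],[-0.0112,-0.0084,0,0,0,0,1],[-0.0128,-0.0096,0,0,0,0,1],[-0.0144,-0.0108,0,0,0,0,1],[-0.016,-0.012,0,0,0,0,1]],
])

```text
clock: 5.55
eef_pos: [564.9, 293.8, 54.5]
eef_rot: [3.142, -0.0, 0.645]
wrist_force: [1.6, 1.7, -0.7]
finger_gap: 0.5
finger_force: 0.4
```

```bash
cat > m.py <<'E'
from h import *
import sys
t=sys.argv[1]
c=shot('top',t+'.png');P=cloud(c)
s=manip.read_state();print(s['clock'],s['eef_pos'],s['wrist_force'])
I=c['frame'].astype(int);z=P[...,2];d=np.hypot(P[...,0]-519,P[...,1]-262)
top=(abs(z-49)<5)&(d<62);pts=P[top][:,:2]
h=cv2.convexHull(pts.astype(np.float32))[:,0].astype(float)
print('stand',top.sum(),circ(h),'egg',np.median(P[(z>105)&(z<133)&(d<45)&(I[...,0]>I[...,2]+25)],0))
b=(I[...,2]>I[...,0]+15)&(z>52)&(d<70)
for n,m in(('foot',b&(z<66)),('bowl',b&(z>84)&(z<100))):print(n,m.sum(),circ(P[m][:,:2]) if m.sum()>5 else '')
cv2.imwrite('pics/'+t+'c.png',cv2.resize(c['frame'][200:300,210:320][:,:,::-1],None,fx=6,fy=6,interpolation=cv2.INTER_CUBIC))
E
python3 m.py t2
```

```text
5.6 [564.75891742 293.76446853  54.4435135 ] [ 0.35590666 -0.20622455  0.14857258]Traceback (most recent call last):
  File "m.py", line 8, in <module>
    h=cv2.convexHull(pts.astype(np.float32))[:,0].astype(float)
      ~~~~~~~~~~~~~~~~~~~~~~~~~~~~~~~~~~~~~~^^^^^
TypeError: 'NoneType' object is not subscriptable
```

```bash
sed -i "s/shot('top'/shot('scene'/; s/200:300,210:320/170:270,195:305/" m.py; sed -i 's/^h=.*/h=cv2.convexHull(pts.astype(np.float32))[:,0].astype(float)/; s/z>52)&(d<70)/z>51.5)\&(z<110)\&(d<62)/' m.py; python3 m.py s2
```

```text
5.65 [564.81086032 293.77649451  54.45829887] [ 0.38129038 -0.16729585  0.55388745]
stand 1008 (array([519.28099884, 261.18277959]), np.float64(54.48115165324152)) egg [528.61394507 262.01005048 118.23294009]
foot 270 (array([531.05314981, 268.1916878 ]), np.float64(21.120767246774776))
bowl 79 (array([532.68904237, 271.79493564]), np.float64(21.0071670412859))
```

View pics/s2c.png

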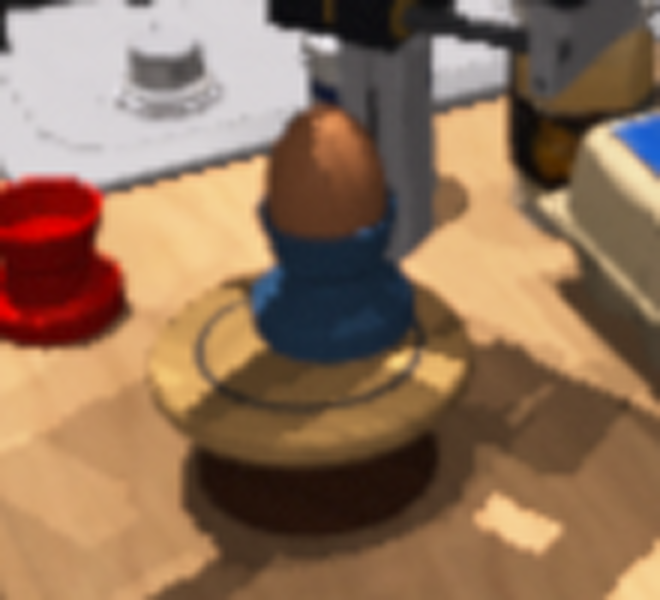

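```bash
python3 - <<'E'
from h import *
c=dict(np.load('pics/s1.png.npz'));P=cloud(c);I=c['frame'].astype(int);z=P[...,2];d=np.hypot(P[...,0]-519,P[...,1]-262)
top=(abs(z-49)<5)&(d<62);print(circ(cv2.convexHull(P[top][:,:2].astype(np.float32))[:,0].astype(float)))
print('egg',np.median(P[(z>105)&(z<133)&(d<45)&(I[...,0]>I[...,2]+25)],0))
b=(I[...,2]>I[...,0]+15)&(z>51.5)&(z<110)&(d<62)
for m in(b&(z<66),b&(z>84)&(z<100)):print(m.sum(),circ(P[m][:,:2]))
E
```

```text
(array([518.99690883, 260.93488202]), np.float64(54.127942481226796))
egg [535.40754321 267.84973726 118.41461341]
248 (array([538.32701202, 273.21866443]), np.float64(20.520433280622587))
98 (array([540.04467488, 277.28651945]), np.float64(20.98862972456591))
```

The crop shows the cup upright on the stand with the egg seated, the foot sticking out over the back right of the ring, and the fingers touching behind. About 17 mm remain.

servo_tool([
  [[-0.0016,-0.0012,0,0,0,0,1],[-0.004,-0.003,0,0,0,0,1],[-0.0064,-0.0049,0,0,0,0,1],[-0.0088,-0.0067,0,0,0,0,1],[-0.0112,-0.0086,0,0,0,0,1],[-0.0136,-0.0104,0,0,0,0,1],[-0.016,-0.0123,0,0,0,0,1],[-0.0184,-0.0142,0,0,0,0,1],[-0.0208,-0.016,0,0,0,0,1],[-0.0224,-0.0173,0,0,0,0,1]],
])

```text
clock: 6.65
eef_pos: [553.6, 285.1, 54.5]
eef_rot: [-3.142, -0.0, 0.645]
wrist_force: [0.9, 0.4, -1.0]
finger_gap: 0.5
finger_force: 0.5
```

```bash
python3 m.py s3
```

```text
6.7 [553.55880298 285.08132722  54.4535071 ] [0.57836182 0.73695115 0.24275725]
stand 921 (array([518.90532515, 260.71554186]), np.float64(54.13838172982621)) egg [517.41013785 254.00734757 118.08940745]
foot 280 (array([520.33443276, 259.6181982 ]), np.float64(21.278699059915315))
bowl 78 (array([521.58567483, 262.47998672]), np.float64(20.40835719648124))
```

About 3 mm remain: a small final nudge, then back away.

servo_tool([
  [[-0.0016,-0.0012,0,0,0,0,1],[-0.0032,-0.0024,0,0,0,0,1],[-0.0045,-0.0034,0,0,0,0,1],[-0.0045,-0.0034,0,0,0,0,1],[0.004,0.003,0,0,0,0,1],[0.02,0.015,0,0,0,0,1],[0.04,0.03,0,0,0,0,1],[0.06,0.045,0,0,0,0,1],[0.06,0.045,0,0,0,0,1]],
])

```text
clock: 7.6
eef_pos: [584.4, 308.3, 54.2]
eef_rot: [3.142, -0.0, 0.645]
wrist_force: [0.7, -0.2, 0.5]
finger_gap: 0.7
finger_force: 0.0
```

servo_tool([
  [[0,0,0.05,0,0,0,1],[0,0,0.15,0,0,0,1],[0,0,0.25,0,0,0,1],[0,0,0.35,0,0,0,1],[0,0,0.35,0,0,0,1],[0,0,0.35,0,0,0,1]],
])

```text
clock: 8.2
eef_pos: [583.7, 307.6, 230.1]
eef_rot: [3.141, -0.001, 0.645]
wrist_force: [-0.8, -0.9, -0.5]
finger_gap: 0.3
finger_force: 0.0
```

```bash
python3 m.py s4
```

```text
8.25 [583.25045606 307.4223092  228.36465484] [ 0.29748417  0.28244666 -0.58974335]
stand 909 (array([519.16525647, 261.09410144]), np.float64(54.43126917777747)) egg [515.21768216 251.80686842 118.34274894]
foot 258 (array([517.60226926, 257.83739293]), np.float64(21.061016724872562))
bowl 85 (array([518.87358042, 261.36962431]), np.float64(20.885498507611715))
```

View pics/s4c.png

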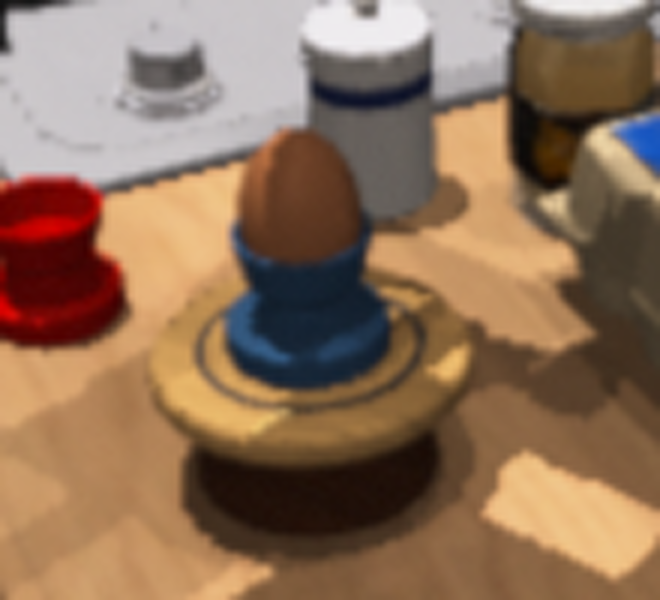

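The crop shows the foot centred inside the ring, at about (308,340), with the cup upright, the egg seated and the arm clear. I'm handing in.

```bash
python3 -c "
from cell import manip
print(manip.sign_off())"
```

```text
the job is handed in; nothing more can be done
None
```

The blue egg cup stands centred in the ring (about 0.5 mm off by camera), upright with the egg seated; the stand hasn't measurably moved, the arm is drawn back, and the job is handed in.

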